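Find where the colour case's sliding cover binds, then back it off

TASK

The sliding cover of the wooden colour case on the bench sticks somewhere on its way over the open half. Take it by its grip and slide it gently over the open half until you feel it bind, letting it carry the brass marker along in front of it, and do not force it. Then draw the cover back so that a gap of 20 mm is left between it and the marker, which must stay standing at the tight spot, and let go; do not touch the marker or upset the bottle, jar and tape nearby.

Things in the scene. Friction and masses are not known exactly. Their poses are not given: they have to be found in the camera images.
- case: Fixed wooden case, 174 mm (its x) by 400 mm (its y, along the track), 74 mm high with the two dark guide rails on its long walls (each 14 mm wide and high, at x = -80 and +80 mm). Origin: centre of its underside; z up; turned about z by up to 0.35 rad. The sliding cover lies over its -y half; the +y half is open, with small pots inside below the cover's level.
- runner: Dark fixed guide rail on the case's -x side, 14 by 400 by 14 mm; origin centre of underside, axes as the case's. The cover's tongue runs inside it. The tight spot is hidden in it: met at a cover joint value of 0.07 to 0.14 m, different each time. It is springy, about 2 N per mm once met. It counts as felt when pressed with over 2.5 N for 0.1 s; over 18 N is forcing it.
- cover (a joint): How far the cover has slid along the case's +y (over the open half), m: 0 at the -y end, at most 0.18; starts between 0 and 0.03. Cover: plain white 6 mm board, 146 by 185 mm, its top 66 mm above the bench. It runs with about 1 N of drag. Its leading edge lies at case y = joint value.
- cover_grip (a point): Grip point of the cover: middle of the upright dark wooden block on it, 50 mm long (case x), 24 mm thick (case y), standing 38 mm above the cover (top 104 mm above the bench). The point is 88 mm above the bench, 16 mm below the block's top, on the case's centre line and 60 mm behind (-y of) the leading edge. Axes as the case's.
- cover_edge (a point): Front (+y) face of the small dark lug (12 by 8 mm, 20 mm high) that stands on the cover's leading edge beside the +x rail and pushes the marker; 82 mm above the bench, at case x = 60 mm. Axes as the case's.
- marker (a joint): Position of the brass marker along the case's +y, m, on the same scale as the cover joint; the lug touches it when both joints are equal, and marker minus cover is the gap. Starts between 0.040 and 0.055, ahead of the cover. It stays where it is left and takes about 1 N to move.
- marker_face (a point): The marker's face (-y side) that the lug meets, 82 mm above the bench, at case x = 60 mm; axes as the case's. The marker is a small brass slide on the +x rail, with an arm that reaches in over the cover to case x = 54 mm, 10 mm thick (24 mm on the rail), and a thin upright pin, its tip 98 mm above the bench.
- glue: Bystander: white plastic bottle, 48 mm across, 110 mm high, standing beyond the case's +y end; origin under its centre.
- jar: Bystander: glass jar with a steel lid, 64 mm across, 75 mm high, standing beyond the case's -y end; origin under its centre.
- tape: Bystander: roll of paper tape lying flat, 90 mm across, 24 mm high, beyond the case's +x side; origin under its centre.

How it is judged:
On the way:
1. the cover is pressed lightly against the tight spot (more than 2.5 N) (contact force between cover and runner above 2.5 N), for 0.1 s.
At the end, for the whole second after the job is handed in: The cover stands still, backed off from the tight spot so that the gap between its lug and the marker, which was left standing where the cover bound, is 14 to 26 mm (y of marker_face in the frame of cover_edge between 0.014 and 0.026 m and velocity of joint cover between -0.005 and 0.005 m/s); the robot touches nothing.
It fails at once if the cover is forced into the tight spot (over 18 N) (contact force between cover and runner above 18 N).
It fails at once if the robot pushes the marker itself (over 0.4 N) (contact force between any of the fingers, the arm and marker_c0 above 0.4 N or contact force between any of the fingers, the arm and marker_c1 above 0.4 N or contact force between any of the fingers, the arm and marker_c2 above 0.4 N).
It fails at once if the bottle, jar or tape is moved by more than 30 mm (distance of any of glue, jar, tape from where it was at the start of the episode above 0.03 m).
It fails at once if the bottle or jar is tipped (angle between any of glue, jar's own z axis and vertical above 0.5 rad).
It also fails if it takes over 48 s, if anything falls off the work surface, if the arm or the gripper's body presses on something with over 40 N, if the wrist force passes 120 N, or if a joint passes its speed limit or range.

ROBOT

A 7-joint arm with a two-finger parallel gripper is mounted at the origin on the work surface. World frame = base frame: x ahead of the robot, y to its left, z up, the work surface at z = 0. Lengths are in m, angles in rad, forces in N, time in s.
With the tool pointing down it reaches from about 0.4 to 0.875 m from the base axis. Payload 19.3 kg.
Tool frame: the origin (TCP) lies at the very end of the fingers, on their centre line; the grasp point (between the pads) lies 19 mm behind it; z points along the fingers, x is the direction in which the jaws open and shut, and the axes are right-handed (so a half turn about z gives the same grasp; the last joint's range is limited). The gripper opens to 85 mm and grips with 20 to 120 N. Pads are 22 mm wide; open, the fingers measure 114 mm over their backs; the gripper's body (76 mm by 85 mm) begins 54 mm behind the grasp point. The pads swing forward as they close: fully open they stand 13 mm farther back than shut.
Start: joints at [1.251, 0.521, -0.036, 1.599, 0.021, 1.021, -0.113], TCP at [0.154, -0.606, 0.231] pointing down, gripper open.
Joint ranges: [-2.91, 2.91], [-0.3, 2.13], [-1.5, 1.42], [0.17, 2.43], [-1.26, 4.41], [0.16, 1.93], [-2.52, 2.52]. Speed limits (rad/s): [1.89, 1.89, 2.39, 2.39, 3.01, 3.01, 3.01].

INTERFACE

Orientations are given as [roll, pitch, yaw] about the fixed x, y, z axes, in that order (R = Rz(yaw) Ry(pitch) Rx(roll)).
In Python, from workcell import observe, eyes, job_done gives the robot as it stands. The module is installed in compiled form; this text tells all that it offers.
- The arm moves only by the shell command python3 -m pendant 'ROWS' [FORCE]. ROWS is JSON, a list of rows, each an object of numbers: "dx", "dy", "dz": the shift along the tool's x, y, z in mm; "ax", "ay", "az": the turn, a rotation vector about the tool's x, y, z in degrees; "claw": the finger opening in mm, from 0 to 85.4. A call has 1 to 10 rows; each row is the pose to reach, as a shift and turn from the pose commanded when the call began, along the tool's axes at that moment; what a row does not reach only later rows make up. A row lasts 1/12 s, in which the tool goes at most 41.7 mm and 7.16 degrees, less where a joint would pass 70% of its speed; a pose out of reach is approached as far as the arm can. A call with a gripper value outside its range is refused whole. The fingers move at their own pace and stop on an object; FORCE is the grip in N (left out, the last holds). Time passes only in rows, so rows that repeat a pose let the fingers close. It gives the time, the measured TCP pose, the force and the opening at its end, in the units of the state.
- observe(): the state, without advancing time (a new reading comes with each control period).
- eyes.grab_frame(name): name is "scene" or "top"; returns a dict with "image" (480x640x3 uint8, blue, green, red), "fovy" (degrees; the focal length in pixels is half the picture's height over the tangent of half this angle, whatever the lens; pixels are square), "cx", "cy" (the principal point, pixels), "view" (4x4, takes a point from world to camera coordinates). Camera axes: x right, y up, looking along -z (the intrinsics and any distortion apply to the point x, -y, -z); pixel columns grow to the right and rows downward; lengths in m; the calibration is good to about 2 mm. A picture is of the moment at which its call begins. There is no depth.
- job_done(): hands the job in, once; it reports no verdict.
The state is a dict: "clock": time; "qpos": joint angles; "qd": joint speeds; "joint_efforts": joint torques, N m; "position": TCP position; "tool_rot": TCP orientation; "force": force on the tool from outside, world axes, zero at the start; "moment": the same for the moment, N m; "grip_width": finger opening in m.
Only numpy, scipy, OpenCV 4.12 (cv2) and the standard library are available. Lean on these libraries where they do the work, as an engineer would, in place of code of your own. Each camera call takes 0.05 s, during which the arm holds its last target.

## Working session

There is one attempt and no reset: what is moved stays moved. The work goes in short steps, Python scripts to look and compute and a shell command to move; the robot and the scene stay as the last step left them, time stands still between calls to the robot, and variables do not carry over. Pictures are saved under pics/ and viewed, and the job is handed in when it is done.

```bash
mkdir -p pics; python3 - <<'E'
from workcell import observe, eyes
import cv2,pickle
print(observe())
for n in("scene","top"):
    f=eyes.grab_frame(n); cv2.imwrite(f"pics/{n}0.png",f["image"]); pickle.dump(f,open(f"{n}0.pkl","wb"))
    print(n,{k:v for k,v in f.items() if k!="image"})
E
```

```text
{'clock': 0.0, 'qpos': array([ 1.25080825,  0.52205195, -0.0363064 ,  1.6000108 ,  0.02117518,
        1.02108378, -0.11279675]), 'qd': array([ 2.06959522e-03,  2.63640480e-04, -6.26496391e-05,  1.04456508e-03,
        5.30521379e-04,  4.38889736e-04,  1.90395027e-04]), 'joint_efforts': array([ 5.37057786e-04, -9.27124786e+01,  1.98075145e+00, -3.69936919e+01,
        1.79134542e-02,  8.20309360e-03, -1.07976948e-04]), 'position': array([ 0.15437369, -0.60528336,  0.23070132]), 'tool_rot': array([ 3.14152010e+00,  1.16757280e-03, -1.32104615e+00]), 'force': array([ 0.06125545,  0.24892007, -0.02293995]), 'moment': array([0.05320706, 0.00580741, 0.01240625]), 'grip_width': 0.08511673059875464}
scene {'fovy': 54.47511937883203, 'cx': 317.57471283455965, 'cy': 240.3002362273482, 'view': array([[-0.23138227,  0.97281386,  0.00976969,  0.10345721],
       [-0.62854544, -0.15714841,  0.76173158,  0.33957998],
       [ 0.74255833,  0.17011049,  0.64781907, -1.55789253],
       [ 0.        ,  0.        ,  0.        ,  1.        ]])}
top {'fovy': 48.80767603351734, 'cx': 326.33428939961766, 'cy': 240.84218600426675, 'view': array([[-0.02231901, -0.99974977,  0.00150199,  0.06719732],
       [ 0.99255374, -0.02197836,  0.11980826, -0.63193214],
       [-0.11974527,  0.0041648 ,  0.99279591, -0.96170674],
       [ 0.        ,  0.        ,  0.        ,  1.        ]])}
```

View pics/scene0.png

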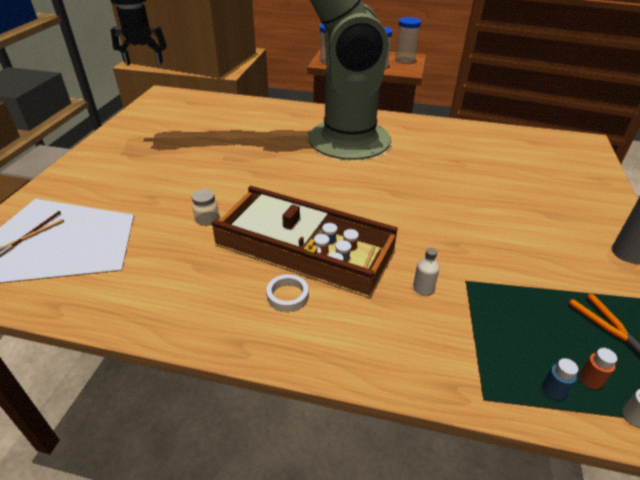

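View pics/top0.png

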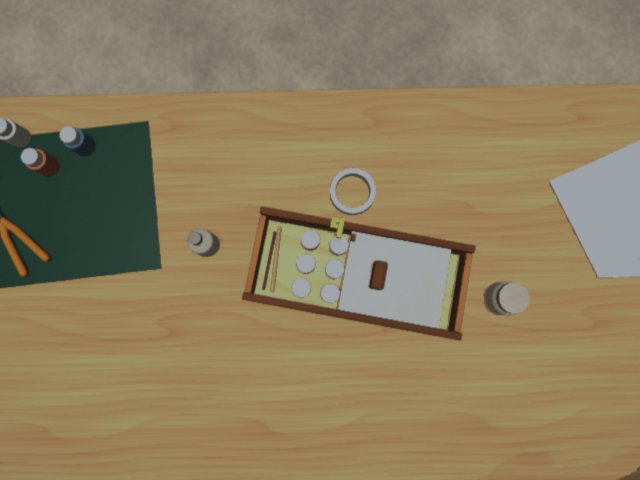

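The top view shows the case (corners about (262,210), (473,247), (459,335), (245,296)), grip block at (379,275), lug at (352,238) and marker at (338,227). I'll zoom in for precise pixels.

```bash
python3 - <<'E'
import cv2
im=cv2.imread("pics/top0.png")[195:345,235:485]
cv2.imwrite("pics/topz.png",cv2.convertScaleAbs(cv2.resize(im,None,fx=3.2,fy=3.2,interpolation=cv2.INTER_CUBIC),alpha=1.6))
im=cv2.imread("pics/scene0.png")[180:295,205:405]
cv2.imwrite("pics/scz.png",cv2.convertScaleAbs(cv2.resize(im,None,fx=4,fy=4,interpolation=cv2.INTER_CUBIC),alpha=1.6))
E
```

```text
(no output)
```

View pics/topz.png

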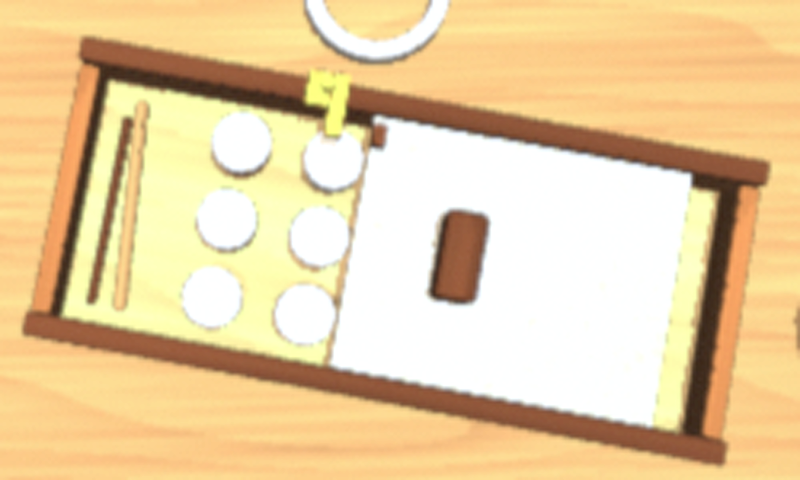

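View pics/scz.png

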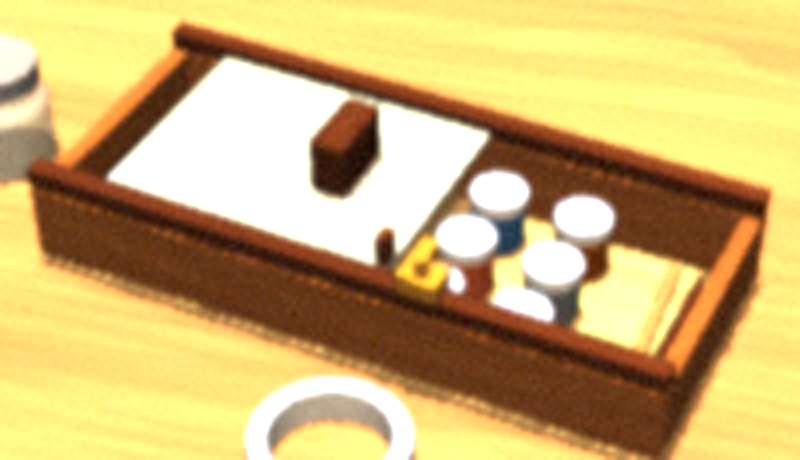

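```bash
cat > geo.py <<'E'
import numpy as np,pickle
def proj(f,P):
    P=np.atleast_2d(P); fl=240/np.tan(np.radians(f["fovy"])/2)
    c=P@f["view"][:3,:3].T+f["view"][:3,3]
    return np.c_[f["cx"]+fl*c[:,0]/-c[:,2], f["cy"]+fl*-c[:,1]/-c[:,2]]
def ray(f,uv,z):
    fl=240/np.tan(np.radians(f["fovy"])/2); R=f["view"][:3,:3];t=f["view"][:3,3]
    d=R.T@np.array([(uv[0]-f["cx"])/fl,-(uv[1]-f["cy"])/fl,-1]);o=-R.T@t
    return o+d*(z-o[2])/d[2]
E
python3 - <<'E'
from geo import *
from scipy.optimize import least_squares
T=pickle.load(open("top0.pkl","rb"));S=pickle.load(open("scene0.pkl","rb"))
tz=lambda p:np.array(p)/3.2+[235,195]-.3
sz=lambda p:np.array(p)/4+[205,180]-.3
rc=np.array([[87,200,74],[87,-200,74],[-87,-200,74],[-87,200,74]])/1e3
tp=tz([(84,38),(770,160),(723,465),(24,332)]); sp=sz([(675,374),(34,162),(180,25),(769,192)])
w=lambda p,L:np.c_[p[0]+np.cos(p[2])*L[:,0]-np.sin(p[2])*L[:,1],p[1]+np.sin(p[2])*L[:,0]+np.cos(p[2])*L[:,1],L[:,2]]
for nm,use in(("top",(1,0)),("scene",(0,1)),("both",(1,1))):
    fun=lambda p:np.r_[use[0]*(proj(T,w(p,rc))-tp).ravel(),use[1]*(proj(S,w(p,rc))-sp).ravel()]
    r=least_squares(fun,[.65,0,.1]); print(nm,r.x,np.round(r.fun,1))
p=r.x;np.save("case.npy",p)
def loc(q):
    c,s=np.cos(p[2]),np.sin(p[2]);d=q[:2]-p[:2];return np.round([c*d[0]+s*d[1],-s*d[0]+c*d[1]],4)
for n,uv,z in(("edge+x",(374,118),.066),("edge-x",(331,365),.066),("back+x",(692,174),.066),("back-x",(655,427),.066),("block",(465,254),.104),("markarm tip",(334,133),.09)):
    print(n,loc(ray(T,tz(uv),z)),ray(T,tz(uv),z))
for n,uv,z in(("edge-x",(490,130),.066),("blocktop",(347,117),.104),("lugtop",(386,232),.086)): print(n,loc(ray(S,sz(uv),z)))
for n,uv,z in(("glue",(200,237),.11),("jar",(513,292),.075),("tape",(353,191),.024)): print(n,ray(T,uv,z),loc(ray(T,uv,z)))
E
```

```text
top [ 0.5711967  -0.0052468  -0.20489818] [-0.6 -1.2  0.6  0.1  0.8  0.2 -0.8  0.8 -0.   0.  -0.   0.  -0.  -0.
  0.  -0. ]
scene [ 0.56995041 -0.00228564 -0.20511334] [-0.  -0.  -0.   0.  -0.   0.  -0.   0.  -0.6  0.5 -1.6  1.4  0.9 -1.6
  1.5 -1.4]
both [ 0.57080681 -0.00409721 -0.20506793] [-1.2 -0.9 -0.   0.3  0.2  0.5 -1.5  1.  -1.5  0.7 -2.5  1.5  0.1 -1.5
  0.7 -1.3]
edge+x [0.0715 0.0256] [0.64603146 0.00642749 0.066     ]
edge-x [-0.0716  0.0247] [0.50572764 0.03467323 0.066     ]
back+x [ 0.0728 -0.1593] [ 0.60962633 -0.17484121  0.066     ]
back-x [-0.0725 -0.1608] [ 0.46705402 -0.14677818  0.066     ]
block [ 0.0011 -0.0357] [ 0.56462435 -0.03924682  0.104     ]
markarm tip [0.0556 0.0467] [0.63475202 0.03033448 0.09      ]
edge-x [-0.0755  0.0258]
blocktop [-0.0042 -0.034 ]
lugtop [0.0595 0.023 ]
glue [0.6362667  0.27475127 0.11      ] [0.0073 0.2863]
jar [ 0.52867968 -0.28040019  0.075     ] [ 0.015  -0.2791]
tape [ 0.73110234 -0.00077556  0.024     ] [0.1563 0.0359]
```

```bash
python3 -m pendant '[{"dx":-32,"dy":-38},{"dx":-64,"dy":-76},{"dx":-96,"dy":-115},{"dx":-128,"dy":-153},{"dx":-160,"dy":-191},{"dx":-192,"dy":-230},{"dx":-224,"dy":-268},{"dx":-224,"dy":-268},{"dx":-224,"dy":-268}]' 60; python3 -c "
from workcell import observe
print(observe())"
```

```text
{'clock': 0.1, 'qpos': array([ 1.250789  ,  0.52191381, -0.03632603,  1.59992192,  0.0212197 ,
        1.02110868, -0.11280439]), 'qd': array([-0.00207916, -0.00080135,  0.00130367, -0.00232274, -0.00085447,
        0.00234861,  0.00046585]), 'joint_efforts': array([ 9.22677194e-03, -9.28468609e+01,  1.98644780e+00, -3.70530260e+01,
        1.83292700e-02,  5.31044818e-03,  1.46740372e-04]), 'position': array([ 0.15440196, -0.6053316 ,  0.23081903]), 'tool_rot': array([ 3.14150807e+00,  9.62523445e-04, -1.32099584e+00]), 'force': array([0.18360889, 0.63134052, 0.71406749]), 'moment': array([ 0.00721564, -0.01379759, -0.00617794]), 'grip_width': 0.08538533279388064}schema error: expected keys dx, dy, dz, ax, ay, az, claw
```

```bash
python3 -m pendant '[{"dx":-32,"dy":-38,"dz":0,"ax":0,"ay":0,"az":0,"claw":85},{"dx":-64,"dy":-76,"dz":0,"ax":0,"ay":0,"az":0,"claw":85},{"dx":-96,"dy":-115,"dz":0,"ax":0,"ay":0,"az":0,"claw":85},{"dx":-128,"dy":-153,"dz":0,"ax":0,"ay":0,"az":0,"claw":85},{"dx":-160,"dy":-191,"dz":0,"ax":0,"ay":0,"az":0,"claw":85},{"dx":-192,"dy":-230,"dz":0,"ax":0,"ay":0,"az":0,"claw":85},{"dx":-224,"dy":-268,"dz":0,"ax":0,"ay":0,"az":0,"claw":85},{"dx":-224,"dy":-268,"dz":0,"ax":0,"ay":0,"az":0,"claw":85},{"dx":-224,"dy":-268,"dz":0,"ax":0,"ay":0,"az":0,"claw":85}]' 60; python3 -c "
from workcell import observe
print(observe()['qpos'])"
```

```text
clock: 0.85
position: [0.3616, -0.3177, 0.2313]
tool_rot: [-3.141, 0.001, -1.316]
force: [0.5, -0.8, -0.6]
grip_width: 0.0849
[ 0.72446026  0.29757773 -0.15476645  1.96136357  0.05652873  0.88673923
 -0.77540724]
```

```bash
python3 -m pendant '[{"dx":-32,"dy":-38,"dz":0,"ax":0,"ay":0,"az":4,"claw":85},{"dx":-63,"dy":-76,"dz":0,"ax":0,"ay":0,"az":8,"claw":85},{"dx":-94,"dy":-114,"dz":0,"ax":0,"ay":0,"az":12,"claw":85},{"dx":-125,"dy":-152,"dz":0,"ax":0,"ay":0,"az":16,"claw":85},{"dx":-157,"dy":-190,"dz":0,"ax":0,"ay":0,"az":20,"claw":85},{"dx":-188,"dy":-228,"dz":0,"ax":0,"ay":0,"az":24,"claw":85},{"dx":-219,"dy":-266,"dz":0,"ax":0,"ay":0,"az":26.3,"claw":85},{"dx":-219,"dy":-266,"dz":0,"ax":0,"ay":0,"az":26.3,"claw":85},{"dx":-219,"dy":-266,"dz":0,"ax":0,"ay":0,"az":26.3,"claw":85},{"dx":-219,"dy":-266,"dz":0,"ax":0,"ay":0,"az":26.3,"claw":85}]' 60; python3 - <<'E'
from workcell import observe,eyes
import cv2
print(observe()['qpos'],observe()['tool_rot'],observe()['position'])
cv2.imwrite("pics/s1.png",eyes.grab_frame("scene")["image"])
E
```

```text
clock: 1.68
position: [0.5637, -0.0404, 0.2307]
tool_rot: [3.141, 0.001, -1.775]
force: [-0.1, -0.4, -0.5]
grip_width: 0.085
[ 0.09784956  0.43132889 -0.17729184  1.75503663  0.08810536  0.96326669
 -1.88882838] [ 3.14096020e+00  1.37351443e-03 -1.77493040e+00] [ 0.56374151 -0.04041001  0.23065762]
```

View pics/s1.png

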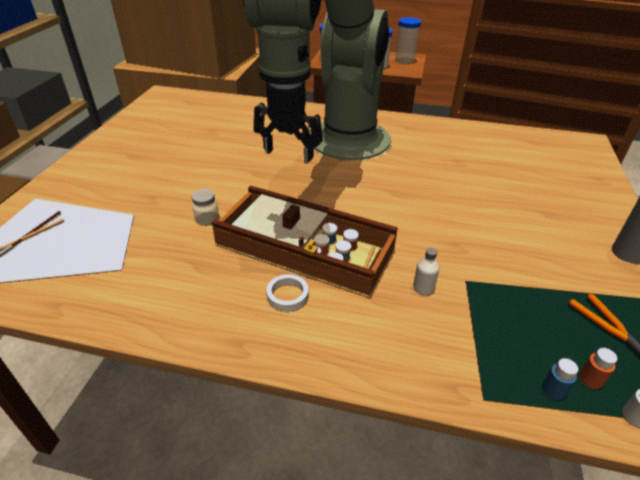

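The gripper is over the block, jaws aligned along the track, at about (290,150), clear of everything. Descending.

```bash
python3 -m pendant '[{"dx":-1,"dy":0,"dz":30,"ax":0,"ay":0,"az":0,"claw":85},{"dx":-2,"dy":0,"dz":60,"ax":0,"ay":0,"az":0,"claw":85},{"dx":-2,"dy":0,"dz":90,"ax":0,"ay":0,"az":0,"claw":85},{"dx":-2,"dy":0,"dz":115,"ax":0,"ay":0,"az":0,"claw":85},{"dx":-2,"dy":0,"dz":130,"ax":0,"ay":0,"az":0,"claw":85},{"dx":-2,"dy":0,"dz":140,"ax":0,"ay":0,"az":0,"claw":85},{"dx":-2,"dy":0,"dz":148,"ax":0,"ay":0,"az":0,"claw":85},{"dx":-2,"dy":0,"dz":154,"ax":0,"ay":0,"az":0,"claw":85},{"dx":-2,"dy":0,"dz":154,"ax":0,"ay":0,"az":0,"claw":85},{"dx":-2,"dy":0,"dz":154,"ax":0,"ay":0,"az":0,"claw":85}]' 40; python3 - <<'E'
from workcell import observe,eyes
import cv2
im=eyes.grab_frame("scene")["image"][100:300,180:420]
cv2.imwrite("pics/s2.png",cv2.resize(im,None,fx=3,fy=3,interpolation=cv2.INTER_CUBIC))
im=eyes.grab_frame("top")["image"][180:350,230:490]
cv2.imwrite("pics/t2.png",cv2.resize(im,None,fx=3,fy=3,interpolation=cv2.INTER_CUBIC))
E
```

```text
clock: 2.57
position: [0.5631, -0.0426, 0.0778]
tool_rot: [-3.141, 0.0, -1.78]
force: [0.5, 0.0, 1.5]
grip_width: 0.0853
```

View pics/s2.png

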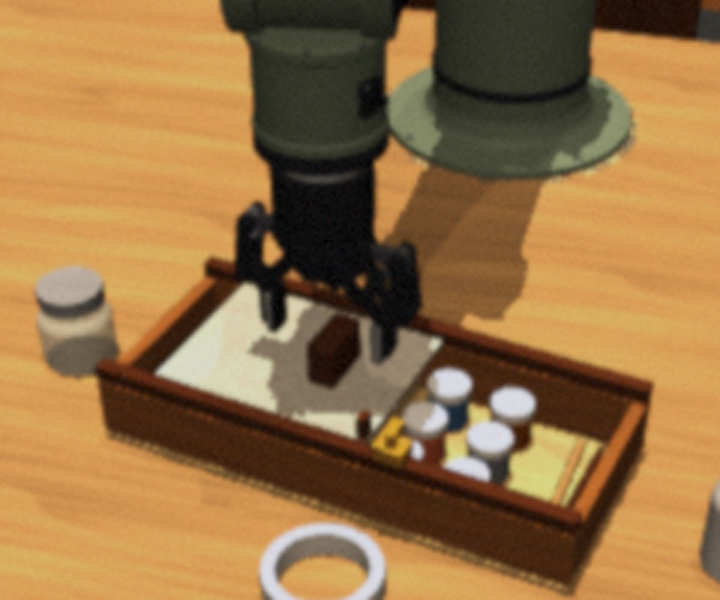

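View pics/t2.png

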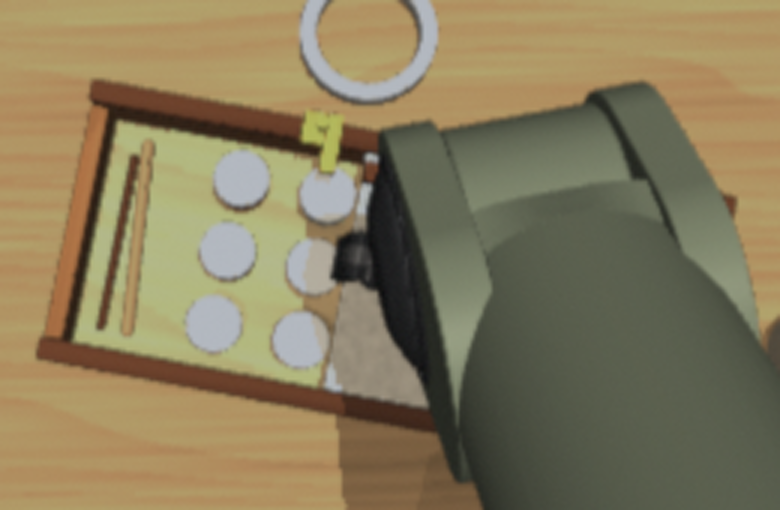

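The block (zoom (333,350)) stands between the two fingers (270 and 383), with the fingers' tips just above the cover. Closing.

```bash
python3 -m pendant '[{"dx":0,"dy":0,"dz":0,"ax":0,"ay":0,"az":0,"claw":60},{"dx":0,"dy":0,"dz":0,"ax":0,"ay":0,"az":0,"claw":40},{"dx":0,"dy":0,"dz":0,"ax":0,"ay":0,"az":0,"claw":28},{"dx":0,"dy":0,"dz":0,"ax":0,"ay":0,"az":0,"claw":15},{"dx":0,"dy":0,"dz":0,"ax":0,"ay":0,"az":0,"claw":15},{"dx":0,"dy":0,"dz":0,"ax":0,"ay":0,"az":0,"claw":15},{"dx":0,"dy":0,"dz":0,"ax":0,"ay":0,"az":0,"claw":15},{"dx":0,"dy":0,"dz":0,"ax":0,"ay":0,"az":0,"claw":15},{"dx":0,"dy":0,"dz":0,"ax":0,"ay":0,"az":0,"claw":15},{"dx":0,"dy":0,"dz":0,"ax":0,"ay":0,"az":0,"claw":15}]' 40; python3 - <<'E'
from workcell import observe,eyes
import cv2
im=eyes.grab_frame("scene")["image"][100:300,180:420]
cv2.imwrite("pics/s3.png",cv2.resize(im,None,fx=3,fy=3,interpolation=cv2.INTER_CUBIC))
for i in range(3):
  eyes.grab_frame("top");s=observe();print(s['clock'],s['position'],s['force'],s['moment'],s['grip_width'])
E
```

```text
clock: 3.5
position: [0.563, -0.0423, 0.0775]
tool_rot: [-3.141, 0.0, -1.78]
force: [-0.8, 0.3, 6.2]
grip_width: 0.0231
3.6 [ 0.562945   -0.04227683  0.07753567] [-1.38024979  0.50194244  5.67143366] [0.22459705 0.21989389 0.11087172] 0.023527307855925456
3.65 [ 0.56293836 -0.04226425  0.07751574] [-1.1608627   0.78910375  5.55549266] [0.27599205 0.29383405 0.09605706] 0.02292379199274239
3.7 [ 0.56293899 -0.0422887   0.07753617] [-1.71780642  0.43267763  5.40956192] [0.18841525 0.29549477 0.08831477] 0.023370367275908986
```

View pics/s3.png

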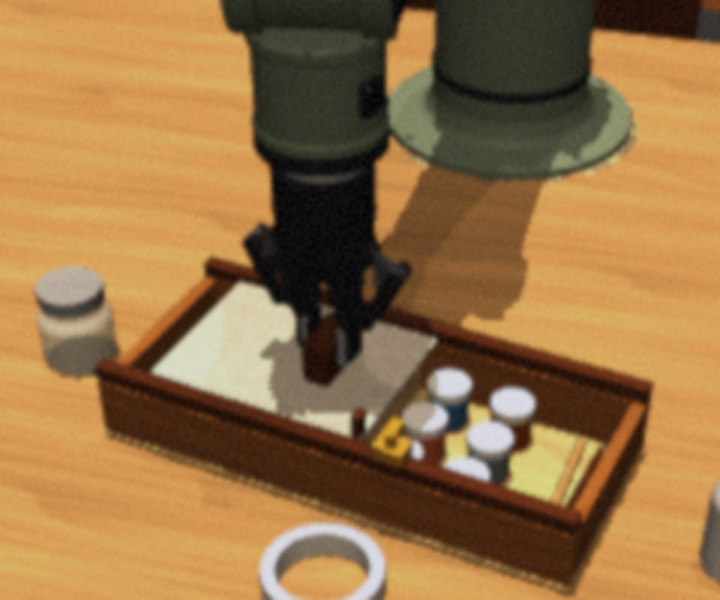

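Gripped (23 mm width, block between pads at (325,350)). Slide 40 mm, still short of the earliest possible tight spot.

```bash
cat > st.py <<'E'
from workcell import observe
import numpy as np
p=np.load("case.npy");s=observe();c,k=np.cos(p[2]),np.sin(p[2])
d=s['position'][:2]-p[:2];f=s['force']
print("t",round(s['clock'],2),"locx %.1f covj %.1f mm"%((c*d[0]+k*d[1])*1e3,(-k*d[0]+c*d[1]+.060)*1e3),"Fx %.2f Fy(case) %.2f Fz %.1f"%(c*f[0]+k*f[1],-k*f[0]+c*f[1],f[2]),"M",np.round(s['moment'],2),"w",round(s['grip_width']*1e3,1),"yaw",round(s['tool_rot'][2],3))
E
python3 st.py
python3 -m pendant '[{"dx":-5,"dy":0,"dz":0,"ax":0,"ay":0,"az":0,"claw":15},{"dx":-10,"dy":0,"dz":0,"ax":0,"ay":0,"az":0,"claw":15},{"dx":-15,"dy":0,"dz":0,"ax":0,"ay":0,"az":0,"claw":15},{"dx":-20,"dy":0,"dz":0,"ax":0,"ay":0,"az":0,"claw":15}]' 40;python3 st.py
python3 -m pendant '[{"dx":-5,"dy":0,"dz":0,"ax":0,"ay":0,"az":0,"claw":15},{"dx":-10,"dy":0,"dz":0,"ax":0,"ay":0,"az":0,"claw":15},{"dx":-15,"dy":0,"dz":0,"ax":0,"ay":0,"az":0,"claw":15},{"dx":-20,"dy":0,"dz":0,"ax":0,"ay":0,"az":0,"claw":15}]' 40;python3 st.py
```

```text
t 3.7 locx 0.1 covj 21.0 mm Fx -1.77 Fy(case) 0.07 Fz 5.4 M [0.19 0.3  0.09] w 23.4 yaw -1.78
clock: 4.03
position: [0.567, -0.0228, 0.0775]
tool_rot: [-3.142, -0.0, -1.78]
force: [-1.8, -0.9, 6.1]
grip_width: 0.0233
t 4.03 locx 0.1 covj 40.9 mm Fx -1.60 Fy(case) -1.20 Fz 6.1 M [-0.13  0.46  0.13] w 23.3 yaw -1.78
clock: 4.37
position: [0.5711, -0.0034, 0.0775]
tool_rot: [3.142, -0.0, -1.78]
force: [-2.4, -2.1, 6.8]
grip_width: 0.0232
t 4.37 locx 0.1 covj 60.7 mm Fx -1.95 Fy(case) -2.59 Fz 6.8 M [-0.3   0.54  0.16] w 23.2 yaw -1.78
```

```bash
python3 -m pendant '[{"dx":-1.5,"dy":0,"dz":0,"ax":0,"ay":0,"az":0,"claw":15},{"dx":-3,"dy":0,"dz":0,"ax":0,"ay":0,"az":0,"claw":15},{"dx":-4,"dy":0,"dz":0,"ax":0,"ay":0,"az":0,"claw":15}]' >/dev/null;python3 st.py
```

```text
t 4.62 locx 0.1 covj 64.8 mm Fx -2.30 Fy(case) -2.31 Fz 7.7 M [-0.23  0.5   0.13] w 23.3 yaw -1.78
```

```bash
python3 -m pendant '[{"dx":-1.5,"dy":0,"dz":0,"ax":0,"ay":0,"az":0,"claw":15},{"dx":-3,"dy":0,"dz":0,"ax":0,"ay":0,"az":0,"claw":15},{"dx":-4,"dy":0,"dz":0,"ax":0,"ay":0,"az":0,"claw":15}]' >/dev/null;python3 st.py
```

```text
t 4.87 locx 0.2 covj 68.7 mm Fx -2.45 Fy(case) -1.93 Fz 7.2 M [-0.25  0.59  0.14] w 23.5 yaw -1.78
```

```bash
python3 -m pendant '[{"dx":-1,"dy":0,"dz":0,"ax":0,"ay":0,"az":0,"claw":15},{"dx":-2,"dy":0,"dz":0,"ax":0,"ay":0,"az":0,"claw":15},{"dx":-3,"dy":0,"dz":0,"ax":0,"ay":0,"az":0,"claw":15}]' >/dev/null;python3 st.py
```

```text
t 5.12 locx 0.1 covj 71.6 mm Fx -2.80 Fy(case) -0.66 Fz 6.0 M [-0.21  0.61  0.15] w 23.2 yaw -1.78
```

```bash
python3 -m pendant '[{"dx":-1,"dy":0,"dz":0,"ax":0,"ay":0,"az":0,"claw":15},{"dx":-2,"dy":0,"dz":0,"ax":0,"ay":0,"az":0,"claw":15},{"dx":-3,"dy":0,"dz":0,"ax":0,"ay":0,"az":0,"claw":15}]' >/dev/null;python3 st.py
```

```text
t 5.37 locx 0.2 covj 74.6 mm Fx -3.10 Fy(case) -2.14 Fz 7.2 M [-0.2   0.62  0.16] w 23.1 yaw -1.78
```

```bash
python3 -m pendant '[{"dx":-1,"dy":0,"dz":0,"ax":0,"ay":0,"az":0,"claw":15},{"dx":-2,"dy":0,"dz":0,"ax":0,"ay":0,"az":0,"claw":15},{"dx":-3,"dy":0,"dz":0,"ax":0,"ay":0,"az":0,"claw":15}]' >/dev/null;python3 st.py
```

```text
t 5.62 locx 0.2 covj 77.6 mm Fx -2.97 Fy(case) -2.53 Fz 7.3 M [-0.23  0.55  0.11] w 23.3 yaw -1.78
```

```bash
python3 -m pendant '[{"dx":-1,"dy":0,"dz":0,"ax":0,"ay":0,"az":0,"claw":15},{"dx":-2,"dy":0,"dz":0,"ax":0,"ay":0,"az":0,"claw":15},{"dx":-3,"dy":0,"dz":0,"ax":0,"ay":0,"az":0,"claw":15}]' >/dev/null;python3 st.py
```

```text
t 5.87 locx 0.2 covj 80.7 mm Fx -2.60 Fy(case) -1.86 Fz 6.5 M [-0.23  0.65  0.14] w 22.9 yaw -1.78
```

```bash
python3 -m pendant '[{"dx":-1,"dy":0,"dz":0,"ax":0,"ay":0,"az":0,"claw":15},{"dx":-2,"dy":0,"dz":0,"ax":0,"ay":0,"az":0,"claw":15},{"dx":-3,"dy":0,"dz":0,"ax":0,"ay":0,"az":0,"claw":15}]' >/dev/null;python3 st.py
```

```text
t 6.12 locx 0.2 covj 83.6 mm Fx -3.49 Fy(case) -1.71 Fz 7.4 M [-0.24  0.66  0.14] w 23.2 yaw -1.78
```

```bash
python3 -m pendant '[{"dx":-1,"dy":0,"dz":0,"ax":0,"ay":0,"az":0,"claw":15},{"dx":-2,"dy":0,"dz":0,"ax":0,"ay":0,"az":0,"claw":15},{"dx":-3,"dy":0,"dz":0,"ax":0,"ay":0,"az":0,"claw":15}]' >/dev/null;python3 st.py
```

```text
t 6.37 locx 0.2 covj 86.6 mm Fx -2.36 Fy(case) -2.24 Fz 7.5 M [-0.23  0.59  0.09] w 23.4 yaw -1.78
```

```bash
python3 -m pendant '[{"dx":-1,"dy":0,"dz":0,"ax":0,"ay":0,"az":0,"claw":15},{"dx":-2,"dy":0,"dz":0,"ax":0,"ay":0,"az":0,"claw":15},{"dx":-3,"dy":0,"dz":0,"ax":0,"ay":0,"az":0,"claw":15}]' >/dev/null;python3 st.py
```

```text
t 6.62 locx 0.2 covj 89.6 mm Fx -2.83 Fy(case) -2.59 Fz 7.3 M [-0.28  0.6   0.16] w 23.3 yaw -1.78
```

```bash
python3 -m pendant '[{"dx":-1,"dy":0,"dz":0,"ax":0,"ay":0,"az":0,"claw":15},{"dx":-2,"dy":0,"dz":0,"ax":0,"ay":0,"az":0,"claw":15},{"dx":-3,"dy":0,"dz":0,"ax":0,"ay":0,"az":0,"claw":15}]' >/dev/null;python3 st.py
```

```text
t 6.87 locx 0.2 covj 92.6 mm Fx -2.33 Fy(case) -3.09 Fz 6.9 M [-0.19  0.65  0.11] w 23.3 yaw -1.78
```

```bash
python3 -m pendant '[{"dx":-1,"dy":0,"dz":0,"ax":0,"ay":0,"az":0,"claw":15},{"dx":-2,"dy":0,"dz":0,"ax":0,"ay":0,"az":0,"claw":15},{"dx":-3,"dy":0,"dz":0,"ax":0,"ay":0,"az":0,"claw":15}]' >/dev/null;python3 st.py
```

```text
t 7.12 locx 0.2 covj 95.6 mm Fx -3.11 Fy(case) -1.72 Fz 7.1 M [-0.14  0.65  0.16] w 23.2 yaw -1.78
```

```bash
python3 -m pendant '[{"dx":-1,"dy":0,"dz":0,"ax":0,"ay":0,"az":0,"claw":15},{"dx":-2,"dy":0,"dz":0,"ax":0,"ay":0,"az":0,"claw":15},{"dx":-3,"dy":0,"dz":0,"ax":0,"ay":0,"az":0,"claw":15}]' >/dev/null;python3 st.py
```

```text
t 7.37 locx 0.2 covj 98.6 mm Fx -3.28 Fy(case) -2.15 Fz 8.0 M [-0.16  0.65  0.07] w 23.4 yaw -1.78
```

```bash
python3 -m pendant '[{"dx":-1,"dy":0,"dz":0,"ax":0,"ay":0,"az":0,"claw":15},{"dx":-2,"dy":0,"dz":0,"ax":0,"ay":0,"az":0,"claw":15},{"dx":-3,"dy":0,"dz":0,"ax":0,"ay":0,"az":0,"claw":15}]' >/dev/null;python3 st.py
```

```text
t 7.62 locx 0.2 covj 101.6 mm Fx -3.63 Fy(case) -2.70 Fz 7.7 M [-0.18  0.67  0.11] w 23.5 yaw -1.78
```

```bash
python3 -m pendant '[{"dx":-1,"dy":0,"dz":0,"ax":0,"ay":0,"az":0,"claw":15},{"dx":-2,"dy":0,"dz":0,"ax":0,"ay":0,"az":0,"claw":15},{"dx":-3,"dy":0,"dz":0,"ax":0,"ay":0,"az":0,"claw":15}]' >/dev/null;python3 st.py
```

```text
t 7.87 locx 0.2 covj 104.6 mm Fx -3.17 Fy(case) -1.33 Fz 7.1 M [-0.2   0.67  0.1 ] w 23.5 yaw -1.78
```

```bash
python3 -m pendant '[{"dx":-1,"dy":0,"dz":0,"ax":0,"ay":0,"az":0,"claw":15},{"dx":-2,"dy":0,"dz":0,"ax":0,"ay":0,"az":0,"claw":15},{"dx":-3,"dy":0,"dz":0,"ax":0,"ay":0,"az":0,"claw":15}]' >/dev/null;python3 st.py
```

```text
t 8.12 locx 0.2 covj 107.6 mm Fx -3.31 Fy(case) -2.20 Fz 7.6 M [-0.18  0.77  0.14] w 23.4 yaw -1.78
```

```bash
python3 -m pendant '[{"dx":-1,"dy":0,"dz":0,"ax":0,"ay":0,"az":0,"claw":15},{"dx":-2,"dy":0,"dz":0,"ax":0,"ay":0,"az":0,"claw":15},{"dx":-3,"dy":0,"dz":0,"ax":0,"ay":0,"az":0,"claw":15}]' >/dev/null;python3 st.py
```

```text
t 8.37 locx 0.2 covj 110.7 mm Fx -3.70 Fy(case) -2.37 Fz 8.9 M [-0.12  0.7   0.14] w 23.5 yaw -1.78
```

```bash
python3 -m pendant '[{"dx":-1,"dy":0,"dz":0,"ax":0,"ay":0,"az":0,"claw":15},{"dx":-2,"dy":0,"dz":0,"ax":0,"ay":0,"az":0,"claw":15},{"dx":-3,"dy":0,"dz":0,"ax":0,"ay":0,"az":0,"claw":15}]' >/dev/null;python3 st.py
```

```text
t 8.62 locx 0.2 covj 113.6 mm Fx -2.56 Fy(case) -1.85 Fz 8.7 M [-0.26  0.72  0.1 ] w 23.1 yaw -1.78
```

```bash
python3 -m pendant '[{"dx":-1,"dy":0,"dz":0,"ax":0,"ay":0,"az":0,"claw":15},{"dx":-2,"dy":0,"dz":0,"ax":0,"ay":0,"az":0,"claw":15},{"dx":-3,"dy":0,"dz":0,"ax":0,"ay":0,"az":0,"claw":15}]' >/dev/null;python3 st.py
```

```text
t 8.87 locx 0.2 covj 116.7 mm Fx -4.28 Fy(case) -1.48 Fz 7.4 M [-0.2   0.68  0.14] w 23.6 yaw -1.78
```

```bash
python3 - <<'E'
from workcell import observe,eyes
import cv2
im=eyes.grab_frame("scene")["image"][100:300,180:420]
cv2.imwrite("pics/s4.png",cv2.resize(im,None,fx=3,fy=3,interpolation=cv2.INTER_CUBIC))
E
```

```text
(no output)
```

View pics/s4.png

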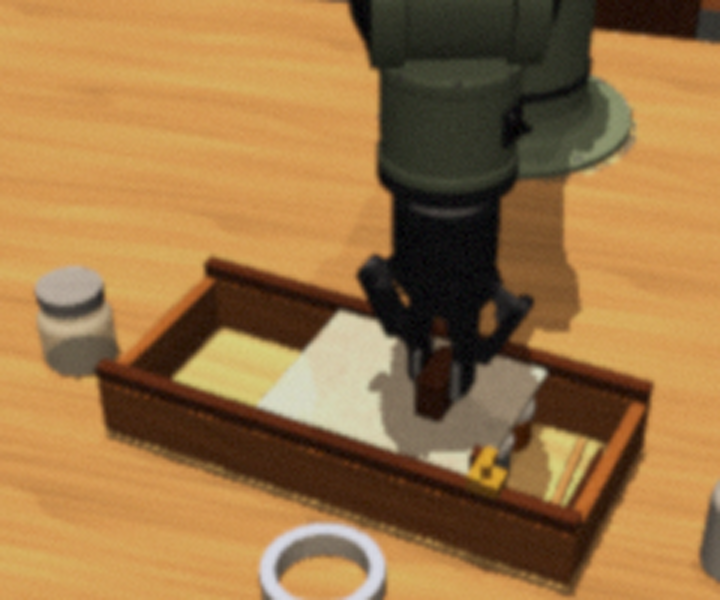

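The cover moves with the gripper and the marker, now at zoom (488,470), rides in front. No binding yet, so I'll continue.

```bash
python3 -m pendant '[{"dx":-1,"dy":0,"dz":0,"ax":0,"ay":0,"az":0,"claw":15},{"dx":-2,"dy":0,"dz":0,"ax":0,"ay":0,"az":0,"claw":15},{"dx":-3,"dy":0,"dz":0,"ax":0,"ay":0,"az":0,"claw":15}]' >/dev/null;python3 st.py
```

```text
t 9.17 locx 0.2 covj 119.7 mm Fx -3.23 Fy(case) -2.27 Fz 7.8 M [-0.18  0.75  0.14] w 23.3 yaw -1.78
```

```bash
python3 -m pendant '[{"dx":-1,"dy":0,"dz":0,"ax":0,"ay":0,"az":0,"claw":15},{"dx":-2,"dy":0,"dz":0,"ax":0,"ay":0,"az":0,"claw":15},{"dx":-3,"dy":0,"dz":0,"ax":0,"ay":0,"az":0,"claw":15}]' >/dev/null;python3 st.py
```

```text
t 9.42 locx 0.3 covj 122.7 mm Fx -3.84 Fy(case) -2.62 Fz 8.8 M [-0.18  0.76  0.12] w 23.1 yaw -1.78
```

```bash
python3 -m pendant '[{"dx":-1,"dy":0,"dz":0,"ax":0,"ay":0,"az":0,"claw":15},{"dx":-2,"dy":0,"dz":0,"ax":0,"ay":0,"az":0,"claw":15},{"dx":-3,"dy":0,"dz":0,"ax":0,"ay":0,"az":0,"claw":15}]' >/dev/null;python3 st.py
```

```text
t 9.67 locx 0.2 covj 125.6 mm Fx -2.74 Fy(case) -1.41 Fz 7.4 M [-0.15  0.75  0.12] w 23.2 yaw -1.78
```

```bash
python3 -m pendant '[{"dx":-1,"dy":0,"dz":0,"ax":0,"ay":0,"az":0,"claw":15},{"dx":-2,"dy":0,"dz":0,"ax":0,"ay":0,"az":0,"claw":15},{"dx":-3,"dy":0,"dz":0,"ax":0,"ay":0,"az":0,"claw":15}]' >/dev/null;python3 st.py
```

```text
t 9.92 locx 0.2 covj 128.6 mm Fx -3.45 Fy(case) -2.90 Fz 8.1 M [-0.39  0.81  0.14] w 23.1 yaw -1.78
```

```bash
python3 -m pendant '[{"dx":-1,"dy":0,"dz":0,"ax":0,"ay":0,"az":0,"claw":15},{"dx":-2,"dy":0,"dz":0,"ax":0,"ay":0,"az":0,"claw":15},{"dx":-2,"dy":0,"dz":0,"ax":0,"ay":0,"az":0,"claw":15}]' >/dev/null;python3 st.py
```

```text
t 10.17 locx 0.3 covj 130.2 mm Fx -4.41 Fy(case) -4.52 Fz 9.6 M [-0.54  0.94  0.18] w 22.9 yaw -1.78
```

Resistance is rising. I'll press 1 mm more and hold.

```bash
python3 -m pendant '[{"dx":-0.5,"dy":0,"dz":0,"ax":0,"ay":0,"az":0,"claw":15},{"dx":-1,"dy":0,"dz":0,"ax":0,"ay":0,"az":0,"claw":15},{"dx":-1,"dy":0,"dz":0,"ax":0,"ay":0,"az":0,"claw":15}]' >/dev/null;for i in 1 2 3; do python3 st.py; python3 -c "
from workcell import eyes
eyes.grab_frame('top')"; done
```

```text
t 10.42 locx 0.3 covj 130.8 mm Fx -5.07 Fy(case) -6.27 Fz 9.6 M [-0.96  1.01  0.18] w 23.5 yaw -1.781
t 10.47 locx 0.3 covj 130.8 mm Fx -4.02 Fy(case) -6.12 Fz 10.2 M [-0.94  1.01  0.17] w 23.5 yaw -1.781
t 10.52 locx 0.3 covj 130.8 mm Fx -4.22 Fy(case) -6.25 Fz 9.1 M [-0.93  1.01  0.19] w 23.2 yaw -1.781
```

```bash
python3 -m pendant '[{"dx":-0.5,"dy":0,"dz":0,"ax":0,"ay":0,"az":0,"claw":15},{"dx":-1,"dy":0,"dz":0,"ax":0,"ay":0,"az":0,"claw":15},{"dx":-1,"dy":0,"dz":0,"ax":0,"ay":0,"az":0,"claw":15},{"dx":-1,"dy":0,"dz":0,"ax":0,"ay":0,"az":0,"claw":15}]' >/dev/null;for i in 1 2 3; do python3 st.py; python3 -c "
from workcell import eyes
eyes.grab_frame('top')"; done
```

```text
t 10.9 locx 0.3 covj 131.5 mm Fx -3.46 Fy(case) -8.06 Fz 10.1 M [-1.14  1.13  0.2 ] w 23.0 yaw -1.781
t 10.95 locx 0.2 covj 131.5 mm Fx -5.35 Fy(case) -7.31 Fz 11.1 M [-1.19  1.08  0.19] w 23.6 yaw -1.781
t 11.0 locx 0.2 covj 131.5 mm Fx -3.69 Fy(case) -7.26 Fz 10.0 M [-1.17  1.14  0.22] w 23.4 yaw -1.781
```

Felt: about 5 N over the running drag. Drawing back 21 mm commanded (the measured position lags by about 1 mm under load).

```bash
python3 -m pendant '[{"dx":2,"dy":0,"dz":0,"ax":0,"ay":0,"az":0,"claw":15},{"dx":5,"dy":0,"dz":0,"ax":0,"ay":0,"az":0,"claw":15},{"dx":9,"dy":0,"dz":0,"ax":0,"ay":0,"az":0,"claw":15},{"dx":13,"dy":0,"dz":0,"ax":0,"ay":0,"az":0,"claw":15},{"dx":17,"dy":0,"dz":0,"ax":0,"ay":0,"az":0,"claw":15},{"dx":20,"dy":0,"dz":0,"ax":0,"ay":0,"az":0,"claw":15},{"dx":21,"dy":0,"dz":0,"ax":0,"ay":0,"az":0,"claw":15},{"dx":21,"dy":0,"dz":0,"ax":0,"ay":0,"az":0,"claw":15}]' >/dev/null;python3 st.py;python3 - <<'E'
from workcell import observe,eyes
import cv2,pickle
f=eyes.grab_frame("scene");pickle.dump(f,open("s5.pkl","wb"))
cv2.imwrite("pics/s5.png",cv2.convertScaleAbs(cv2.resize(f["image"][200:275,290:400],None,fx=7,fy=7,interpolation=cv2.INTER_CUBIC),alpha=1.5))
f=eyes.grab_frame("top");pickle.dump(f,open("t5.pkl","wb"))
cv2.imwrite("pics/t5.png",cv2.convertScaleAbs(cv2.resize(f["image"][195:295,240:390],None,fx=5,fy=5,interpolation=cv2.INTER_CUBIC),alpha=1.5))
E
```

```text
t 11.72 locx 0.2 covj 111.6 mm Fx -2.86 Fy(case) -1.73 Fz 7.1 M [0.04 0.66 0.13] w 23.2 yaw -1.78
```

View pics/s5.png

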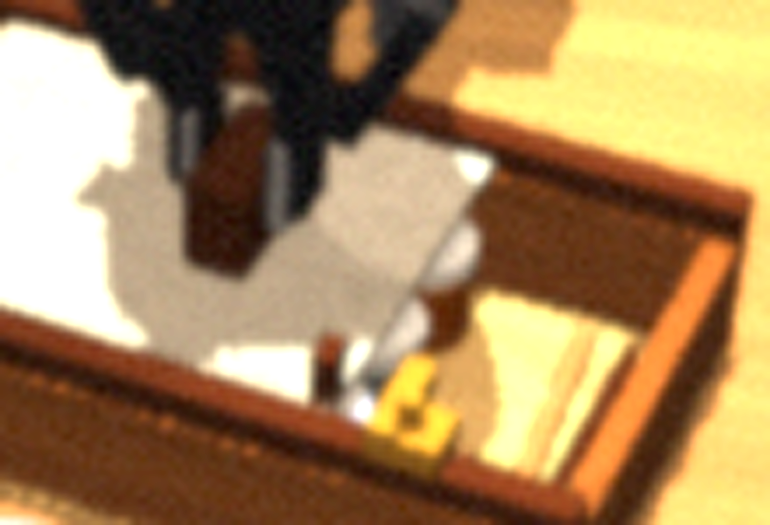

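View pics/t5.png

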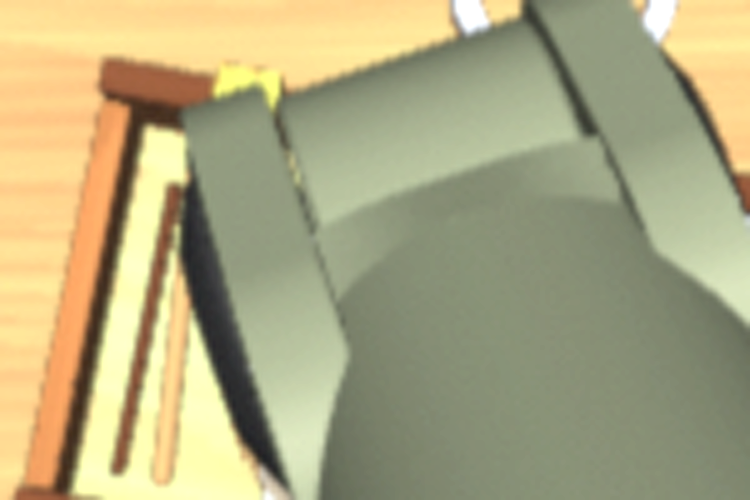

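The marker at zoom (410,420) stayed; lug at (330,365) is clear behind it, and the gap is visible. Releasing and rising.

```bash
python3 -m pendant '[{"dx":0,"dy":0,"dz":0,"ax":0,"ay":0,"az":0,"claw":26},{"dx":0,"dy":0,"dz":0,"ax":0,"ay":0,"az":0,"claw":32},{"dx":0,"dy":0,"dz":0,"ax":0,"ay":0,"az":0,"claw":40},{"dx":0,"dy":0,"dz":0,"ax":0,"ay":0,"az":0,"claw":50},{"dx":0,"dy":0,"dz":0,"ax":0,"ay":0,"az":0,"claw":60},{"dx":0,"dy":0,"dz":0,"ax":0,"ay":0,"az":0,"claw":60},{"dx":0,"dy":0,"dz":0,"ax":0,"ay":0,"az":0,"claw":60}]';python3 st.py;python3 - <<'E'
from workcell import observe,eyes
import cv2,pickle
f=eyes.grab_frame("scene")
cv2.imwrite("pics/s6.png",cv2.convertScaleAbs(cv2.resize(f["image"][200:275,290:400],None,fx=7,fy=7,interpolation=cv2.INTER_CUBIC),alpha=1.5))
E
```

```text
clock: 12.4
position: [0.5817, 0.0466, 0.0773]
tool_rot: [3.142, -0.0, -1.78]
force: [0.6, 1.1, -0.1]
grip_width: 0.0603
t 12.4 locx 0.3 covj 111.9 mm Fx 0.42 Fy(case) 1.18 Fz -0.1 M [ 0.05  0.05 -0.01] w 60.3 yaw -1.78
```

View pics/s6.png

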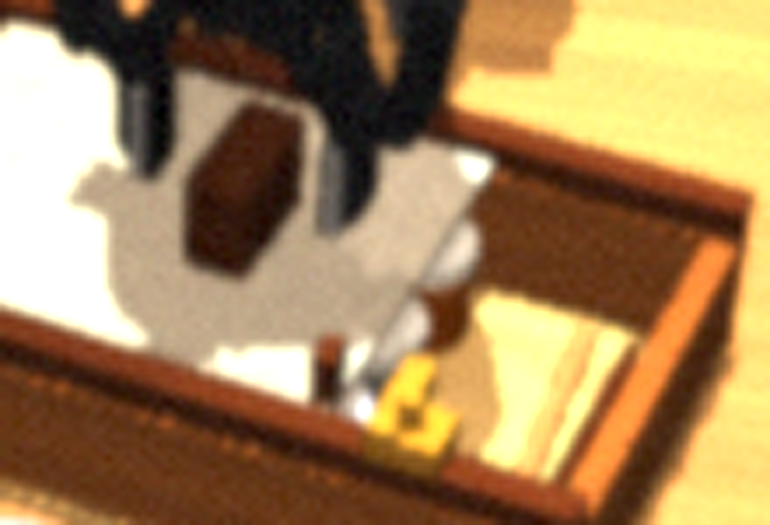

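Cover and marker are unchanged after release, with fingers clear of the block. Lifting, then moving aside for a top view.

```bash
python3 -m pendant '[{"dx":0,"dy":0,"dz":-10,"ax":0,"ay":0,"az":0,"claw":60},{"dx":0,"dy":0,"dz":-30,"ax":0,"ay":0,"az":0,"claw":60},{"dx":0,"dy":0,"dz":-60,"ax":0,"ay":0,"az":0,"claw":60},{"dx":0,"dy":0,"dz":-95,"ax":0,"ay":0,"az":0,"claw":60},{"dx":0,"dy":0,"dz":-130,"ax":0,"ay":0,"az":0,"claw":60},{"dx":0,"dy":0,"dz":-150,"ax":0,"ay":0,"az":0,"claw":60}]'
python3 -m pendant '[{"dx":30,"dy":0,"dz":0,"ax":0,"ay":0,"az":0,"claw":60},{"dx":65,"dy":0,"dz":0,"ax":0,"ay":0,"az":0,"claw":60},{"dx":100,"dy":0,"dz":0,"ax":0,"ay":0,"az":0,"claw":60},{"dx":135,"dy":0,"dz":0,"ax":0,"ay":0,"az":0,"claw":60},{"dx":170,"dy":0,"dz":0,"ax":0,"ay":0,"az":0,"claw":60},{"dx":205,"dy":0,"dz":0,"ax":0,"ay":0,"az":0,"claw":60},{"dx":240,"dy":0,"dz":0,"ax":0,"ay":0,"az":0,"claw":60},{"dx":260,"dy":0,"dz":0,"ax":0,"ay":0,"az":0,"claw":60},{"dx":260,"dy":0,"dz":0,"ax":0,"ay":0,"az":0,"claw":60}]'
python3 - <<'E'
from workcell import eyes
import cv2,pickle
f=eyes.grab_frame("top");pickle.dump(f,open("t7.pkl","wb"))
cv2.imwrite("pics/t7f.png",f["image"])
cv2.imwrite("pics/t7.png",cv2.convertScaleAbs(cv2.resize(f["image"][195:295,240:390],None,fx=5,fy=5,interpolation=cv2.INTER_CUBIC),alpha=1.5))
E
```

```text
clock: 12.95
position: [0.5826, 0.0468, 0.2319]
tool_rot: [-3.138, 0.001, -1.78]
force: [0.3, 0.3, 0.6]
grip_width: 0.0599
clock: 13.7
position: [0.5261, -0.2127, 0.2281]
tool_rot: [-3.141, -0.002, -1.786]
force: [-0.5, -0.5, 0.9]
grip_width: 0.0601
```

View pics/t7.png

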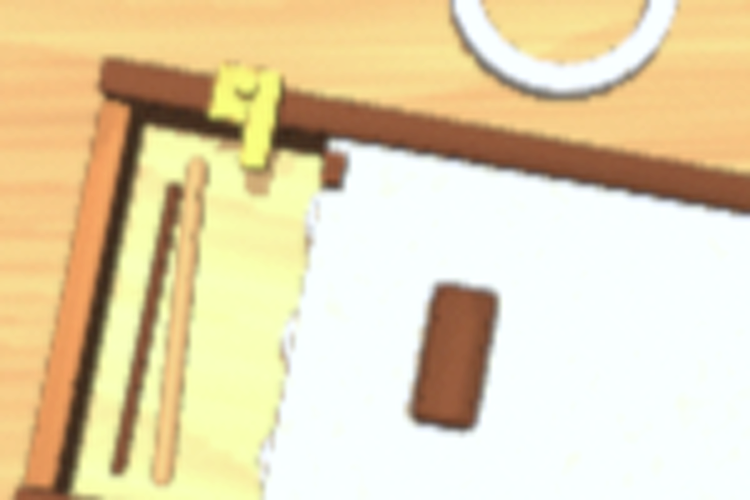

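View pics/t7f.png

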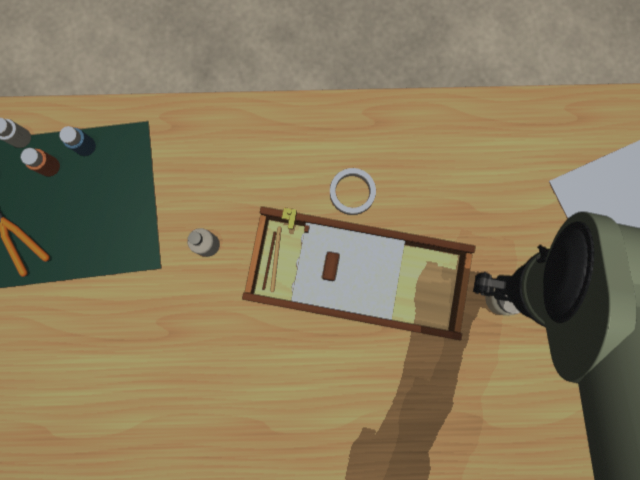

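```bash
python3 - <<'E'
from geo import *
f=pickle.load(open("t7.pkl","rb"));p=np.load("case.npy");c,s=np.cos(p[2]),np.sin(p[2])
for n,uv,z in(("lugfront",(324,168),.086),("lugfront low",(324,168),.076),("marker",(271,150),.09),("marker low",(271,150),.08),("block",(455,355),.104)):
    q=ray(f,np.array(uv)/5+[240,195]-.4,z);d=q[:2]-p[:2];print(n,np.round([c*d[0]+s*d[1],-s*d[0]+c*d[1]],4))
E
```

```text
lugfront [0.0592 0.1108]
lugfront low [0.0605 0.1115]
marker [0.0616 0.1305]
marker low [0.063  0.1314]
block [-0.      0.0521]
```

The top view shows the lug front at zoom (324,168) and the marker face at (271,150), a gap of about 20 mm. Bottle and tape are unmoved and the robot is clear. Handing in.

```bash
python3 -c "
from workcell import job_done
print(job_done())"
```

```text
the job is handed in; nothing more can be done
None
```

I gripped the cover's block and slid the cover with the marker in front. It bound at a joint value of about 0.129 m. I pressed to about 5 N above the running drag (7–8 N in total on the tool), well under the 18 N limit. I then drew the cover back about 20 mm, let go and lifted clear, handing in at about 14 s.

**Last checks:**
- **Gap:** the arm's readings give 19.9 mm and the top view gives 19.7 mm (lug face at 110.8 mm, marker at 130.5 mm).
- **After release:** the pictures before and after opening the fingers show the cover and marker in the same place. The tool force was near zero once the gripper was clear.
- **Bystanders:** the bottle and tape look unmoved. The jar is partly hidden by the gripper in the last picture, but nothing came near it (the tool passed about 150 mm above its lid).

No check failed. The contact force at the tight spot is inferred from a wrist reading that varies by about 0.5 to 1 N. I also measured a small side load of 3–5 N while sliding.

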